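# Prise open the steriliser's log printer with a spatula and load a paper roll

### The arm

A 6-joint arm with a two-finger parallel gripper is mounted at the origin on a cart in front of the work surface, level with it; the furniture and walls round the work are solid. World frame = base frame: x ahead of the robot, y to its left, z up, the work surface at z = 0. Lengths are in mm, angles in rad, forces in N, time in s.
With the tool pointing down it reaches from about 275 to 1000 mm from the base axis. Payload 8.4 kg.
Tool frame: the origin (TCP) lies between the finger pads; the fingertips stand 17 mm ahead of it and the grasp point (between the pads) lies 2 mm behind it; z points along the fingers, y is the line along which they close (so a half turn about z gives the same grasp; the last joint's range is limited). The gripper opens to 85 mm and grips with 20 to 120 N. Pads are 22 mm wide; open, the fingers measure 114 mm over their backs; the gripper's body (76 mm by 85 mm) begins 54 mm behind the grasp point. The pads swing forward as they close: fully open they stand 13 mm farther back than shut.
Start: joints at [1.128, 0.353, 1.633, -0, 1.155, -0.002], TCP at [266.663, 565.26, 248.281] pointing down, gripper open.
Joint ranges: [-2.63, 2.63], [-0.92, 2.1], [0.06, 2.66], [-1.3, 4.44], [0, 2.69], [-3.02, 3.02]. Speed limits (rad/s): [2.22, 2.22, 2.79, 3.14, 3.14, 3.14].

### API

Orientations are given as [roll, pitch, yaw] about the fixed x, y, z axes, in that order (R = Rz(yaw) Ry(pitch) Rx(roll)).
In Python, from rig import sense, grab_frame, sign_off gives the robot as it stands. The module is installed in compiled form; this text tells all that it offers.
- The arm moves only by the tool send_rows, never from a script. Its argument "moves" is a list that holds one entry, the list of rows, each a list of 7 numbers: the shift along the world's x, y, z in m, then the turn, a rotation vector about the world's x, y, z in rad, then the opening, from -1 (shut) to 1 (fully open). In form: [[[dx, dy, dz, rx, ry, rz, jaw], ...]]. A call has 1 to 10 rows; each row shifts and turns the commanded pose from where the row before left it; what a row does not reach is not made up. A row lasts 1/10 s, in which the tool goes at most 50 mm and 8.59 degrees, less where a joint would pass 70% of its speed; a pose out of reach is approached as far as the arm can. A call with a gripper value outside its range is refused whole. The fingers move at their own pace and stop on an object; "grip_force" is the grip in N (left out, the last holds). Time passes only in rows, so rows that do not move let the fingers close. It gives the time, the measured TCP pose, the force, the opening and the grip force at its end, in the units of the state.
- sense(): the state, without advancing time (a new reading comes with each control period).
- grab_frame(name): name is "side" or "top"; returns a dict with "img" (480x640x3 uint8, red, green, blue), "mtx" (3x3 intrinsics, pixels), "dist" ([k1, k2, p1, p2, k3] as OpenCV has them; the pictures are not rectified), "rvec" (rotation vector, rad) and "tvec" (3), from world to camera coordinates, as OpenCV has them. Camera axes: x right, y down, z forward; pixel columns grow to the right and rows downward; lengths in mm; the calibration is good to about 2 mm. A picture is of the moment at which its call begins. There is no depth.
- sign_off(): hands the job in; it is judged then, once.
The state is a dict: "clock": time; "qpos": joint angles; "qvel": joint speeds; "joint_efforts": joint torques, N m; "eef_pos": TCP position; "tcp_rot": TCP orientation; "contact_force": force on the tool from outside, world axes, zero at the start; "wrist_torque": the same for the moment, N m; "opening": opening from 0.0 (shut) to 1.0 (fully open); "grasp_force": force on a finger pad.
Only numpy, scipy, OpenCV 4.12 (cv2) and the standard library are available. Lean on these libraries where they do the work, as an engineer would, in place of code of your own. Each camera call takes 0.05 s, during which the arm holds its last target. There are 200 camera calls.

### The job

The steriliser's log printer is out of paper. Prise up its snap-shut cover with the blade of the spatula, put into the slot in the middle of the cover's front edge, and swing the cover right over backwards so that it stays open by itself; lay the spatula down flat in its tray again. Then set the white paper roll lengthwise down into the empty paper trough inside the printer, and leave the other things on the worktop where they are.

Things in the scene. Friction and masses are not known exactly. Their poses are not given: they have to be found in the camera images.
- printer: White box-shaped log printer, 170 (x) x 150 (y) x 56 (z) mm, fixed. Origin: centre of its underside; x points from its front (towards the robot) to its back, y left, z up. Cheeks 25 mm wide at the sides and a rear housing (x over +25) stand 56 mm high round an opening 100 mm wide with its floor at z 20; in front a 5 mm wall, 53 mm high (x -85 to -80). A grey cover closes it, flush with the top.
- slot (a point): Centre of the mouth of the pry slot in the printer's front face (printer frame x -85, y 0, z 49.5 mm): a notch in the top of the front wall right under the cover's front edge, 20 mm wide (y), 7 mm high (z 46 to 53), 5 mm deep (x). Behind it 30 mm of free space (x), from z 34 up to the cover. Axes as the printer's.
- cover_hinge (a point): Middle of the cover's hinge line, which runs along the printer's y (printer frame x +25, y 0, z 54.5 mm). Axes as the printer's.
- cover_edge (a point): Middle of the front edge of the grey cover, on its underside; moves with the cover. The cover is a flat plate 110 mm long from hinge line to front edge (flush with the printer's front face), 97 mm wide, 3 mm thick, with its top at z 56 mm when shut; under it ribs 6 mm deep at y +-44 and two small lugs at y +-30 mm.
- cover (a joint): Angle of the cover, rad: 0 shut, held by two snap lugs (about 4 N up at the front edge frees them, within the first 0.05 rad); grows as the front edge rises, 1.57 upright, 1.9 at the back stop. Hardly any friction: let go below about 1.45 it falls shut, beyond 1.65 it falls back to the stop and stays open.
- trough (a point): Centre of the floor of the paper trough inside the printer, under the cover (printer frame x -30, y 0, z 20 mm). Open above, 36 mm wide (x), 78 mm long (y); walls 4 mm thick and 14 mm high (top at z 34). Axes as the printer's.
- spatula: Dental spatula, 177 mm long, 28 g, lying flat, blade along its own -y: blue ribbed handle, 11 mm thick, from y -36 to +89 mm, then a 3 mm steel shank and a flat leaf blade (y -61 to the tip at y -88), 10 mm wide (7 mm at the tip) and 2 mm thick, its middle 6 mm above the origin. Origin at the level of the handle's underside (handle axis 5.5 mm above it); z up.
- tray: Steel instrument tray, 338 (x) x 113 (y) x 14 (z) mm, fixed; origin: centre of its underside. Flat floor inside 310 x 84 mm, 2 mm above the worktop; rim 14 mm high. The spatula lies in it lengthwise (along the tray's x), blade away from the robot.
- roll: White paper roll: cylinder of 28 mm diameter and 68 mm length, lying on the worktop left of the printer; it does not roll away. Origin: middle of its underside; its length runs along its own y. 18 to 33 g.
- roll_centre (a point): Centre of the paper roll, 14 mm above its origin; axes as the roll's.
- pot: Bystander: round paste pot, 91 mm across and 44 mm high; origin under its middle.
- block: Bystander: blue bur block, 36 x 58 mm and 40 mm high with its burs; origin under its middle.
- cast: Bystander: white plaster cast of a jaw, 54 x 66 x 32 mm; origin under its middle.
Not all that is in view belongs to the job. What is shaped like the roll but red or turquoise is not meant.

How it is judged (in metres and radians):
On the way, in this order (a step that is already met when the one before it is completed fails the run):
1. the cover is prised up with the spatula: its angle exceeds 0.12 rad while the spatula bears on it (value of joint cover above 0.12 rad and contact force between spatula and cover above 0.1 N), for 0.05 s.
2. the cover is swung right over: beyond 1.7 rad (value of joint cover above 1.7 rad), for 0.2 s.
3. the spatula lies flat in its tray again, let go (x of spatula in the frame of tray between -0.1 and 0.1 m and y of spatula in the frame of tray between -0.036 and 0.036 m and z of spatula in the frame of tray below 0.014 m and angle between spatula's own y axis and vertical above 1.45 rad and contact force between the fingers and spatula below 0.05 N and linear speed of spatula below 0.03 m/s), for 0.2 s.
At the end, for the whole second after the job is handed in: Cover open beyond 1.7 rad; spatula at rest flat (0.12 rad) on its tray's floor, origin within 100 mm along and 36 mm across of the tray's middle; roll at rest in the trough, its centre within 6 mm (x), 8 mm (y), 4 mm (z) of x -30, y 0, z 34 mm of the printer, lengthwise along y within 0.2 rad (value of joint cover above 1.7 rad and x of spatula in the frame of tray between -0.1 and 0.1 m and y of spatula in the frame of tray between -0.036 and 0.036 m and z of spatula in the frame of tray below 0.014 m and angle between spatula's own y axis and vertical above 1.45 rad and x of roll_centre in the frame of printer between -0.036 and -0.024 m and y of roll_centre in the frame of printer between -0.008 and 0.008 m and z of roll_centre in the frame of printer between 0.03 and 0.038 m and angle between the y axis of roll and the y axis of printer, either way round below 0.2 rad and linear speed of each of roll, spatula below 0.02 m/s); the robot touches nothing.
It fails at once if the paste pot, the bur block or the plaster cast is moved by more than 15 mm (distance of any of pot, block, cast from where it was at the start of the episode above 0.015 m).
It also fails if it takes over 62 s, if anything falls off the work surface, if the arm or the gripper's body presses on something with over 40 N, if the wrist force passes 120 N, or if a joint passes its speed limit or range.

## Working session

There is one attempt and no reset: what is moved stays moved. The work goes in short steps, Python scripts to look and compute and a tool call to move; the robot and the scene stay as the last step left them, time stands still between calls to the robot, and variables do not carry over. Pictures are saved under pics/ and viewed, at most 10 in all, crops included, and the job is handed in when it is done.

Besides the shell and the picture viewer there is one more tool, called after "Call:" in YAML: its name, and indented under it one key for each argument. send_rows: Moves the arm, as the interface text tells. Its arguments: {"type":"object","properties":{"moves":{"type":"array"},"grip_force":{"type":"number"}},"required":["moves"]}

```bash
mkdir -p pics; ls; python3 - <<'E'
from rig import sense, grab_frame
import cv2,pickle
for n in("side","top"):
    f=grab_frame(n); pickle.dump(f,open(n+".pkl","wb")); cv2.imwrite(f"pics/{n}0.png",f["img"][:,:,::-1])
    print(n,f["mtx"],f["dist"],f["rvec"],f["tvec"])
print(sense())
E
```

```text
pics
side [[458.59153723   0.         318.71708587]
 [  0.         458.59153723 237.57465159]
 [  0.           0.           1.        ]] [-0.12188535  0.          0.          0.          0.        ] [ 0.13233242  2.78629953 -1.35749166] [ 586.6179843   -23.68813506 1337.76653189]
top [[439.19545587   0.         312.05012841]
 [  0.         439.19545587 249.56201712]
 [  0.           0.           1.        ]] [0.00417964 0.         0.         0.         0.        ] [ 2.20124942 -2.15235764  0.0683221 ] [ 72.08865962 588.49498907 989.0559551 ]
{'clock': 0.1, 'qpos': array([ 1.12760097e+00,  3.53601065e-01,  1.63403649e+00,  3.07295195e-05,
        1.15518551e+00, -2.39168749e-03]), 'qvel': array([-1.14310765e-03, -1.37905908e-03, -5.68521921e-04,  1.15369390e-03,
       -9.52581626e-05,  7.30312695e-04]), 'joint_efforts': array([ 8.29897199e-04, -6.06355333e+01, -3.42824042e+01,  6.56297971e-05,
        3.85065592e-03,  1.18421190e-05]), 'eef_pos': array([266.48670672, 564.91030323, 247.632843  ]), 'tcp_rot': array([-3.14036231e+00, -3.10409021e-05,  2.70077654e+00]), 'contact_force': array([ 0.34451203, -0.27593061,  0.47156122]), 'wrist_torque': array([ 0.03605003, -0.0730816 , -0.0566675 ]), 'grasp_force': 0.0, 'opening': 0.9947112016348993}
```

View pics/top0.png

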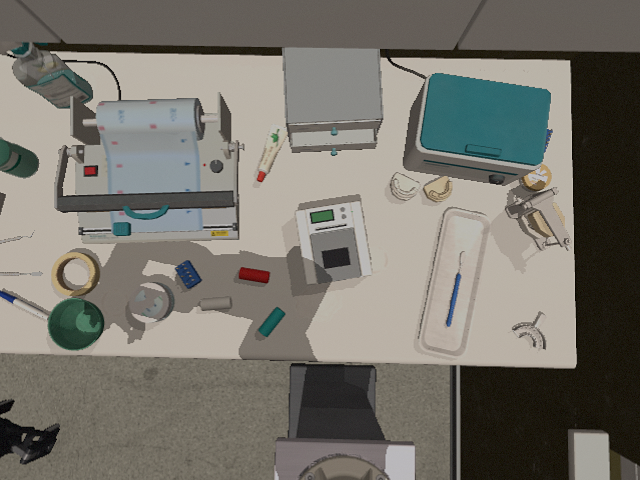

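View pics/side0.png

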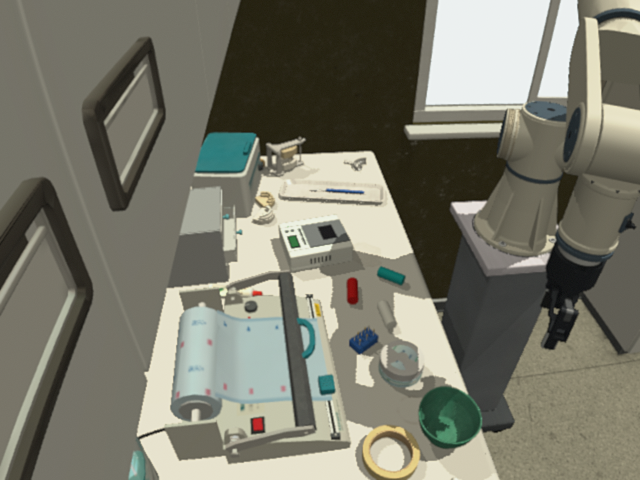

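Top view: the printer is at about (333,240), the tray at (455,280) with the blue-handled spatula (452,300), blade up in the image. Three things are roll-shaped: white-grey (215,303), red (254,275) and turquoise (271,321). The white one, left of the printer, fits. I'll confirm it in an enlarged crop.

```bash
cat > h.py <<'E'
import numpy as np,cv2,pickle
from scipy.spatial.transform import Rotation as R
def load(n): return pickle.load(open(n+".pkl","rb"))
def grab(n,save=None):
    from rig import grab_frame
    f=grab_frame(n)
    if save: pickle.dump(f,open(save+".pkl","wb"))
    return f
def rays(f,px):
    u=cv2.undistortPoints(np.float64(px).reshape(-1,1,2),f["mtx"],f["dist"]).reshape(-1,2)
    M=cv2.Rodrigues(np.float64(f["rvec"]))[0]
    d=np.c_[u,np.ones(len(u))]@M
    return -M.T@np.ravel(f["tvec"]),d/np.linalg.norm(d,axis=1)[:,None]
def plane(f,px,z):
    c,d=rays(f,px); return c+d*((z-c[2])/d[:,2])[:,None]
def tri(f1,p1,f2,p2):
    c1,d1=rays(f1,p1);c2,d2=rays(f2,p2);o=[]
    for a,b in zip(d1,d2):
        s=np.linalg.lstsq(np.c_[a,-b],c2-c1,rcond=None)[0]
        A,B=c1+s[0]*a,c2+s[1]*b;o.append([*(A+B)/2,np.linalg.norm(A-B)])
    return np.array(o)
def proj(f,P): return cv2.projectPoints(np.float64(P),f["rvec"],f["tvec"],f["mtx"],f["dist"])[0].reshape(-1,2)
def blobs(m,amin=30):
    cs=cv2.findContours(m.astype(np.uint8),cv2.RETR_EXTERNAL,cv2.CHAIN_APPROX_NONE)[0]
    return [(cv2.contourArea(c),cv2.minAreaRect(c)) for c in cs if cv2.contourArea(c)>amin]
E
python3 - <<'E'
from h import *
t,s=load("top"),load("side")
def crop(f,x0,x1,y0,y1,k): return cv2.resize(f["img"][y0:y1,x0:x1,::-1],None,fx=k,fy=k,interpolation=cv2.INTER_CUBIC)
cv2.imwrite("pics/ct.png",crop(t,190,500,180,360,2.5))
cv2.imwrite("pics/cs.png",crop(s,260,420,160,340,3.3))
for n,f in(("top",t),("side",s)):
    h=cv2.cvtColor(f["img"],cv2.COLOR_RGB2HSV)
    m=(h[...,0]>100)&(h[...,0]<125)&(h[...,1]>120)&(h[...,2]>60)
    for b in blobs(m): print(n,"blue",b[0],b[1],cv2.boxPoints(b[1]).round(1).tolist())
E
```

```text
top blue 65.0 ((6.500000476837158, 296.5000305175781), (16.54690170288086, 5.813776969909668), 26.56505012512207) [[-2.200000047683716, 295.3999938964844], [0.4000000059604645, 290.20001220703125], [15.199999809265137, 297.6000061035156], [12.600000381469727, 302.79998779296875]]
top blue 131.5 ((453.1923522949219, 299.5384216308594), (3.726206064224243, 52.36300277709961), 11.309932708740234) [[446.20001220703125, 324.79998779296875], [456.5, 273.5], [460.20001220703125, 274.20001220703125], [449.8999938964844, 325.6000061035156]]
top blue 289.0 ((187.3461456298828, 273.7691955566406), (23.852108001708984, 15.254256248474121), 56.30992889404297) [[174.39999389648438, 268.1000061035156], [187.10000610351562, 259.6000061035156], [200.3000030517578, 279.5], [187.60000610351562, 287.8999938964844]]
side blue 261.5 ((362.8800048828125, 340.34002685546875), (16.800003051757812, 26.200002670288086), 53.130104064941406) [[347.3999938964844, 341.5], [368.29998779296875, 325.79998779296875], [378.3999938964844, 339.20001220703125], [357.3999938964844, 354.8999938964844]]
```

View pics/ct.png

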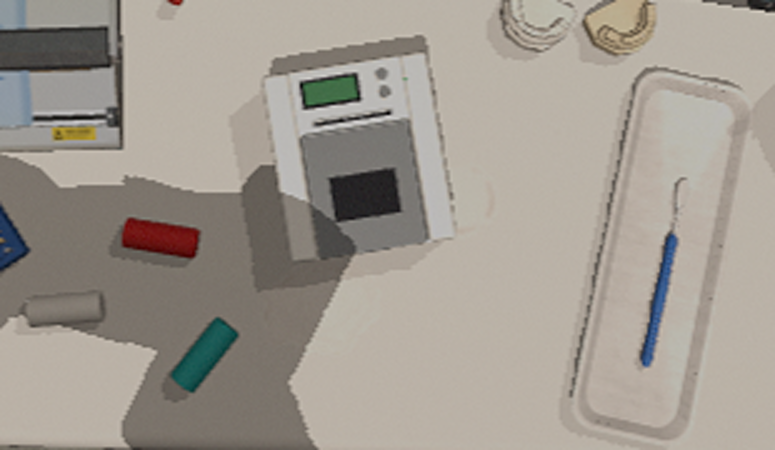

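View pics/cs.png

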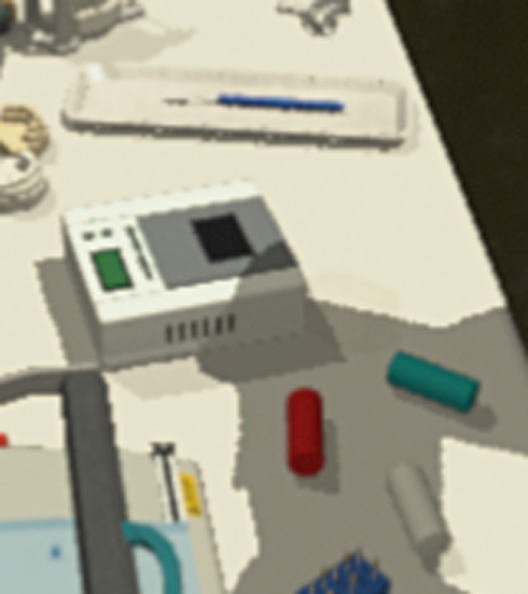

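The white roll is at crop (65,307), i.e. (216,303) in the top view. It is the only undyed roll-shaped cylinder and lies left of the printer, so it is the one meant. The printer's top corners and the spatula's ends show clearly in both crops. Next I'll work out positions.

```bash
cat > m.py <<'E'
from h import *
t,s=load("top"),load("side")
T=lambda l:(np.array(l)+.5)/2.5-.5+[190,180]
S=lambda l:(np.array(l)+.5)/3.3-.5+[260,160]
np.set_printoptions(precision=1,suppress=True)
pt=T([[264,78],[425,50],[455,238],[293,262]]); ps=S([[105,300],[65,213],[258,183],[302,268]])
print("printer BL BR FR FL tri\n",tri(t,pt,s,ps)); P=plane(t,pt,56); Q=plane(s,ps,56);print("top z56\n",P,"\nside z56\n",Q)
for P in(P,Q):
    print("sizes",[np.linalg.norm(P[i]-P[i-1]) for i in range(4)],"c",P.mean(0),"yaw",np.arctan2(*((P[0]-P[3])+(P[1]-P[2]))[[1,0]]), np.arctan2(*(-((P[0]-P[1])+(P[3]-P[2]))[[0]],((P[0]-P[1])+(P[3]-P[2]))[1])))
tt=[[448.0,325.2],[458.3,273.9]];ss=S([[343,106],[219,99]])
print("spat handle near,far tri\n",tri(t,tt,s,ss),"\ntopz\n",plane(t,tt,7.5),"\nsidez",plane(s,ss,7.5))
print("blade tip",plane(t,T([[683,178]]),8),plane(s,S([[165,101]]),8))
# tray outer corners (rim z14)
tc=T([[640,70],[747,92],[683,440],[575,425]])
P=plane(t,tc,14);print("tray",P,P.mean(0))
# roll silhouette
rt=T([[27,311],[102,305]]);rs=S([[407,470],[437,548]])
print("roll ends top z14",plane(t,rt,14),"side z14",plane(s,rs,14))
print(tri(t,rt,s,rs[::-1]),tri(t,rt,s,rs))
E
python3 m.py
```

```text
printer BL BR FR FL tri
 [[668.2 123.2  74.9   1.9]
 [697.9 -19.4  54.7   2.2]
 [530.4 -48.7  53.2   1.1]
 [510.   93.5  70.2   7.3]]
top z56
 [[670.3 124.4  56. ]
 [698.7 -19.5  56. ]
 [530.9 -48.5  56. ]
 [506.4  94.5  56. ]] 
side z56
 [[668.8 100.1  56. ]
 [696.8 -17.2  56. ]
 [530.4 -44.7  56. ]
 [510.3  75.2  56. ]]
sizes [np.float64(166.64913020528), np.float64(146.64835586283093), np.float64(170.33385534660076), np.float64(145.03334352570548)] c [601.6  37.7  56. ] yaw 0.17582916312408883 [0.2]
sizes [np.float64(160.36332089755174), np.float64(120.57635486395235), np.float64(168.5765674909397), np.float64(121.58267072785108)] c [601.6  28.3  56. ] yaw 0.1598413438777056 [0.2]
spat handle near,far tri
 [[ 421.2 -230.1   10.7    0.9]
 [ 540.  -254.    10.7    2.7]] 
topz
 [[ 420.4 -230.9    7.5]
 [ 538.8 -254.8    7.5]] 
sidez [[ 420.6 -235.1    7.5]
 [ 540.8 -259.5    7.5]]
blade tip [[ 592.4 -265.4    8. ]] [[ 594.4 -260.2    8. ]]
tray [[ 692.1 -223.8   14. ]
 [ 673.4 -322.8   14. ]
 [ 353.3 -262.6   14. ]
 [ 364.2 -164.8   14. ]] [ 520.7 -243.5   14. ]
roll ends top z14 [[455.5 339.9  14. ]
 [462.6 270.8  14. ]] side z14 [[459.9 263.   14. ]
 [454.1 338.1  14. ]]
[[455.1 339.5  15.8   1. ]
 [462.4 269.5  21.    1.1]] [[467.9 321.7  75.6  18.4]
 [448.4 285.4 -46.3  23.4]]
```

The spatula handle's middle is at about (480,-244), pointing along yaw -0.19. The printer is centred at about (602,37.7) with yaw 0.17. I'll move over the spatula first.

Call:
send_rows:
  moves:
    - [[0.0127,-0.0408,-0.0064,0,0,0.0125,-0.3],[0.0127,-0.0408,-0.0064,0,0,0.0125,-0.3],[0.0127,-0.0408,-0.0064,0,0,0.0125,-0.3],[0.0127,-0.0408,-0.0064,0,0,0.0125,-0.3],[0.0127,-0.0408,-0.0064,0,0,0.0125,-0.3],[0.0127,-0.0408,-0.0064,0,0,0.0125,-0.3],[0.0127,-0.0408,-0.0064,0,0,0.0125,-0.3],[0.0127,-0.0408,-0.0064,0,0,0.0125,-0.3],[0.0127,-0.0408,-0.0064,0,0,0.0125,-0.3],[0.0127,-0.0408,-0.0064,0,0,0.0125,-0.3]]

```text
clock: 1.1
eef_pos: [393.7, 155.6, 184.0]
tcp_rot: [3.141, 0.0, 2.827]
contact_force: [1.2, 0.2, -0.3]
opening: 0.355
grasp_force: 0.0
```

Call:
send_rows:
  moves:
    - [[0.0127,-0.0408,-0.0064,0,0,0.0125,-0.3],[0.0127,-0.0408,-0.0064,0,0,0.0125,-0.3],[0.0127,-0.0408,-0.0064,0,0,0.0125,-0.3],[0.0127,-0.0408,-0.0064,0,0,0.0125,-0.3],[0.0127,-0.0408,-0.0064,0,0,0.0125,-0.3],[0.0127,-0.0408,-0.0064,0,0,0.0125,-0.3],[0.0127,-0.0408,-0.0064,0,0,0.0125,-0.3],[0.0127,-0.0408,-0.0064,0,0,0.0125,-0.3],[0.0127,-0.0408,-0.0064,0,0,0.0125,-0.3],[0.0127,-0.0408,-0.0064,0,0,0.0125,-0.3]]

```text
clock: 2.1
eef_pos: [520.7, -252.5, 119.7]
tcp_rot: [3.141, -0.0, 2.951]
contact_force: [1.2, 0.5, 0.8]
opening: 0.352
grasp_force: 0.0
```

Call:
send_rows:
  moves:
    - [[0,0,0,0,0,0,-0.3],[0,0,0,0,0,0,-0.3]]

```text
clock: 2.3
eef_pos: [520.1, -251.3, 119.5]
tcp_rot: [3.141, -0.001, 2.949]
contact_force: [0.3, 0.7, -0.7]
opening: 0.353
grasp_force: 0.0
```

Call:
send_rows:
  moves:
    - [[0,0,-0.02,0,0,0,-0.3],[0,0,-0.02,0,0,0,-0.3],[0,0,-0.02,0,0,0,-0.3],[0,0,-0.018,0,0,0,-0.3],[0,0,-0.01,0,0,0,-0.3],[0,0,-0.01,0,0,0,-0.3],[0,0,0,0,0,0,-0.3]]

```text
clock: 3.0
eef_pos: [520.1, -249.9, 21.5]
tcp_rot: [3.141, -0.002, 2.951]
contact_force: [-0.0, -0.1, 0.1]
opening: 0.349
grasp_force: 0.0
```

Call:
send_rows:
  moves:
    - [[0,0,0,0,0,0,-0.6],[0,0,0,0,0,0,-0.8],[0,0,0,0,0,0,-1],[0,0,0,0,0,0,-1],[0,0,0,0,0,0,-1],[0,0,0,0,0,0,-1]]
  grip_force: 100

```text
clock: 3.6
eef_pos: [521.2, -251.0, 23.3]
tcp_rot: [-3.141, 0.001, 2.951]
contact_force: [-0.6, 1.5, 6.8]
opening: 0.087
grasp_force: 98.6
```

Call:
send_rows:
  moves:
    - [[0,0,0.015,0,0,0,-1],[0,0,0.025,0,0,0,-1],[0,0,0.03,0,0,0,-1],[0,0,0.03,0,0,0,-1],[0,0,0,0,0,0,-1]]

```text
clock: 4.1
eef_pos: [523.2, -252.1, 127.4]
tcp_rot: [-3.14, 0.008, 2.951]
contact_force: [-0.1, -0.5, -0.1]
opening: 0.085
grasp_force: 98.3
```

```bash
python3 - <<'E'
from h import *
from rig import sense
t,s=grab("top","top1"),grab("side","side1")
print(sense()["eef_pos"])
c=lambda f,x,y,w,h,k: cv2.resize(f["img"][y:y+h,x:x+w,::-1],None,fx=k,fy=k,interpolation=cv2.INTER_CUBIC)
a=c(t,400,190,100,150,4);b=c(s,280,110,125,150,3.2)
b=cv2.copyMakeBorder(b,0,600-b.shape[0],0,0,0)
cv2.imwrite("pics/l1.png",np.hstack([a,b]))
E
```

```text
[ 521.18113572 -251.06737537  123.815373  ]
```

View pics/l1.png

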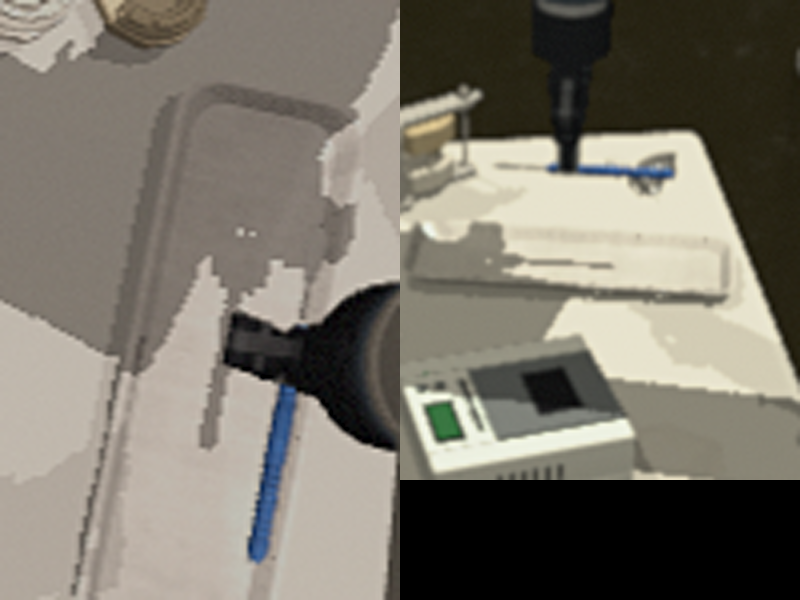

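```bash
python3 - <<'E'
from h import *
t,s=load("top1"),load("side1")
np.set_printoptions(precision=1,suppress=True)
K=lambda l:(np.array(l)+.5-[400,0])/3.2-.5+[280,110]
e=tri(t,[[(257.5)/4-.5+400,557.5/4-.5+190]],s,K([[673,173]]))[0];print("end",e)
c,d=rays(s,K([[495,163],[553,168],[673,173]]))
p0=np.array([521.2,-251.1]);yaw=2.951-np.pi
for yy in(-.19,-.205):
  n=np.array([-np.sin(yy),np.cos(yy)])
  k=((p0-c[:2])@n)/(d[:,:2]@n);P=c+d*k[:,None];print("tip,handle start,end",P, (P[:,:2]-p0)@[np.cos(yy),np.sin(yy)])
E
```

```text
end [ 422.8 -232.5  112.4    0.4]
tip,handle start,end [[ 593.5 -265.   114.5]
 [ 537.6 -254.2  111.8]
 [ 422.7 -232.1  112.6]] [  73.6   16.7 -100.3]
tip,handle start,end [[ 593.4 -266.1  113.9]
 [ 537.5 -254.5  111.7]
 [ 423.  -230.7  113.4]] [  73.8   16.7 -100.3]
```

Call:
send_rows:
  moves:
    - [[-0.0066,0.0264,-0.0034,0,0,0.0363,-1],[-0.0066,0.0264,-0.0034,0,0,0.0363,-1],[-0.0066,0.0264,-0.0034,0,0,0.0363,-1],[-0.0066,0.0264,-0.0034,0,0,0.0363,-1],[-0.0066,0.0264,-0.0034,0,0,0.0363,-1],[-0.0066,0.0264,-0.0034,0,0,0.0363,-1],[-0.0066,0.0264,-0.0034,0,0,0.0363,-1],[-0.0066,0.0264,-0.0034,0,0,0.0363,-1],[-0.0066,0.0264,-0.0034,0,0,0.0363,-1],[-0.0066,0.0264,-0.0034,0,0,0.0363,-1]]
  grip_force: 120

```text
clock: 5.2
eef_pos: [453.4, 14.2, 87.4]
tcp_rot: [3.141, -0.002, -2.968]
contact_force: [0.1, 0.3, -0.9]
opening: 0.076
grasp_force: 121.4
```

Call:
send_rows:
  moves:
    - [[0,0,-0.005,0,0,0,-1],[0,0,-0.005,0,0,0,-1],[0,0,0,0,0,0,-1],[0,0,0,0,0,0,-1]]

```text
clock: 5.6
eef_pos: [454.7, 12.6, 78.0]
tcp_rot: [-3.142, -0.001, -2.971]
contact_force: [-0.1, 1.1, 0.2]
opening: 0.072
grasp_force: 121.4
```

```bash
python3 - <<'E'
from h import *
from rig import sense
t,s=grab("top","top2"),grab("side","side2")
x=sense();print(x["eef_pos"],x["tcp_rot"],x["contact_force"])
c=lambda f,x,y,w,h,k: cv2.resize(f["img"][y:y+h,x:x+w,::-1],None,fx=k,fy=k,interpolation=cv2.INTER_CUBIC)
a=c(t,290,200,100,150,4);b=c(s,270,190,125,150,3.2)
b=cv2.copyMakeBorder(b,0,600-b.shape[0],0,0,0)
cv2.imwrite("pics/l2.png",np.hstack([a,b]))
E
```

```text
[454.89033632  12.64794272  78.30106252] [-3.14153064e+00  9.34668043e-05 -2.97054875e+00] [ 1.28196694 -1.11660061 -0.18142857]
```

View pics/l2.png

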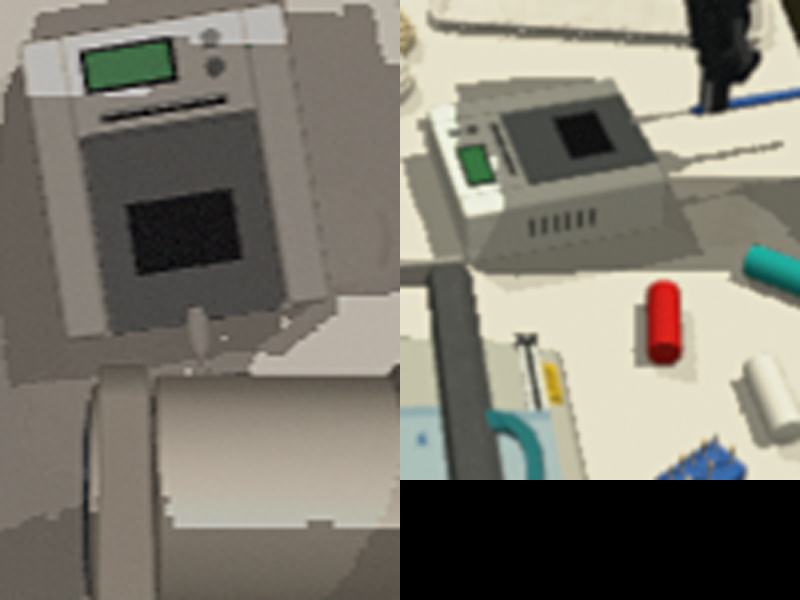

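Picture: the blade tip, crop (198,308), is just inside the cover's front edge and about 1 mm right of its middle (197,321). I'll touch the cover top to get the height.

Call:
send_rows:
  moves:
    - [[0,0.001,-0.002,0,0,0,-1],[0,0,-0.002,0,0,0,-1],[0,0,0,0,0,0,-1]]

```text
clock: 6.0
eef_pos: [454.5, 14.2, 74.1]
tcp_rot: [3.142, -0.0, -2.97]
contact_force: [-0.5, -0.3, -0.4]
opening: 0.073
grasp_force: 121.4
```

Call:
send_rows:
  moves:
    - [[0,0,-0.002,0,0,0,-1],[0,0,0,0,0,0,-1]]

```text
clock: 6.2
eef_pos: [454.5, 14.3, 72.1]
tcp_rot: [3.142, -0.0, -2.969]
contact_force: [0.0, 0.3, -0.5]
opening: 0.069
grasp_force: 121.4
```

Call:
send_rows:
  moves:
    - [[0,0,-0.001,0,0,0,-1],[0,0,0,0,0,0,-1]]

```text
clock: 6.4
eef_pos: [454.6, 14.3, 71.2]
tcp_rot: [3.142, -0.0, -2.969]
contact_force: [-0.9, 0.0, 1.1]
opening: 0.076
grasp_force: 121.6
```

Call:
send_rows:
  moves:
    - [[0,0,-0.001,0,0,0,-1],[0,0,0,0,0,0,-1]]

```text
clock: 6.6
eef_pos: [454.7, 14.3, 70.3]
tcp_rot: [3.142, 0.0, -2.969]
contact_force: [-1.4, -0.7, 2.8]
opening: 0.074
grasp_force: 121.9
```

Call:
send_rows:
  moves:
    - [[0,0,-0.001,0,0,0,-1],[0,0,0,0,0,0,-1]]

```text
clock: 6.8
eef_pos: [454.7, 14.3, 69.4]
tcp_rot: [-3.142, 0.0, -2.969]
contact_force: [-2.3, 0.6, 5.1]
opening: 0.07
grasp_force: 122.1
```

Call:
send_rows:
  moves:
    - [[0,0,0.006,0,0,0,-1],[-0.0123,-0.0021,0,0,0,0,-1],[-0.0123,-0.0022,0,0,0,0,-1],[0,0,-0.006,0,0,0,-1],[0,0,-0.0051,0,0,0,-1],[0,0,0,0,0,0,-1],[0,0,0,0,0,0,-1]]

```text
clock: 7.5
eef_pos: [430.2, 10.0, 63.9]
tcp_rot: [3.142, -0.0, -2.969]
contact_force: [-0.1, -0.2, -0.1]
opening: 0.072
grasp_force: 121.4
```

Call:
send_rows:
  moves:
    - [[0.0059,0.001,0,0,0,0,-1],[0.0059,0.001,0,0,0,0,-1],[0.0039,0.0007,0,0,0,0,-1],[0.002,0.0003,0,0,0,0,-1],[0,0,0,0,0,0,-1]]

```text
clock: 8.0
eef_pos: [448.2, 13.0, 64.2]
tcp_rot: [-3.142, 0.0, -2.969]
contact_force: [-0.5, 0.4, 0.3]
opening: 0.076
grasp_force: 121.4
```

Call:
send_rows:
  moves:
    - [[0.003,0.0005,0,0,0,0,-1],[0,0,0,0,0,0,-1]]

```text
clock: 8.2
eef_pos: [451.1, 13.5, 64.2]
tcp_rot: [-3.142, 0.0, -2.969]
contact_force: [0.5, 0.1, 0.2]
opening: 0.073
grasp_force: 121.4
```

Call:
send_rows:
  moves:
    - [[0.0049,0.0009,0,0,0,0,-1],[0.0049,0.0009,0,0,0,0,-1],[0,0,0,0,0,0,-1]]

```text
clock: 8.5
eef_pos: [461.7, 15.4, 64.3]
tcp_rot: [-3.141, 0.001, -2.969]
contact_force: [0.5, 0.5, -0.5]
opening: 0.076
grasp_force: 121.4
```

Call:
send_rows:
  moves:
    - [[0.0039,0.0007,0,0,0,0,-1],[0,0,0.002,0,0,0,-1],[0,0,0.002,0,0,0,-1],[0,0,0,0,0,0,-1]]

```text
clock: 8.9
eef_pos: [464.4, 16.0, 68.4]
tcp_rot: [-3.142, 0.0, -2.969]
contact_force: [0.7, 0.3, -2.6]
opening: 0.076
grasp_force: 121.1
```

Call:
send_rows:
  moves:
    - [[0,0,0.002,0,0,0,-1],[0,0,0,0,0,0,-1]]

```text
clock: 9.1
eef_pos: [464.4, 15.9, 70.2]
tcp_rot: [3.142, -0.0, -2.969]
contact_force: [2.3, -0.2, -7.1]
opening: 0.073
grasp_force: 120.6
```

Call:
send_rows:
  moves:
    - [[0,0,0.002,0,0,0,-1],[0,0,0.002,0,0,0,-1],[0,0,0,0,0,0,-1]]

```text
clock: 9.4
eef_pos: [464.6, 15.9, 74.6]
tcp_rot: [-3.141, 0.0, -2.969]
contact_force: [0.2, 0.3, -0.3]
opening: 0.071
grasp_force: 121.4
```

Call:
send_rows:
  moves:
    - [[0,0,0.002,0,0,0,-1],[0,0,0.002,0,0,0,-1],[0,0,0,0,0,0,-1]]

```text
clock: 9.7
eef_pos: [464.5, 16.0, 78.5]
tcp_rot: [-3.142, 0.0, -2.969]
contact_force: [-0.1, -0.0, -1.0]
opening: 0.073
grasp_force: 121.4
```

Call:
send_rows:
  moves:
    - [[0.002,0.0004,0.0075,0,0,0,-1],[0,0,0,0,0,0,-1],[0,0,0,0,0,0,-1],[0.002,0.0003,0.0075,0,0,0,-1],[0,0,0,0,0,0,-1],[0.0035,0.0006,0.0083,0,0,0,-1],[0.0035,0.0006,0.0083,0,0,0,-1],[0,0,0,0,0,0,-1]]

```text
clock: 10.5
eef_pos: [477.1, 18.0, 111.2]
tcp_rot: [-3.141, 0.003, -2.969]
contact_force: [-0.0, -0.5, -0.5]
opening: 0.072
grasp_force: 121.4
```

```bash
python3 - <<'E'
from h import *
t,s=grab("top","top3"),grab("side","side3")
c=lambda f,x,y,w,h,k: cv2.resize(f["img"][y:y+h,x:x+w,::-1],None,fx=k,fy=k,interpolation=cv2.INTER_CUBIC)
a=c(t,290,200,100,100,4);b=c(s,270,190,125,125,3.2)
cv2.imwrite("pics/l3.png",np.hstack([a,b]))
E
```

```text
(no output)
```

View pics/l3.png

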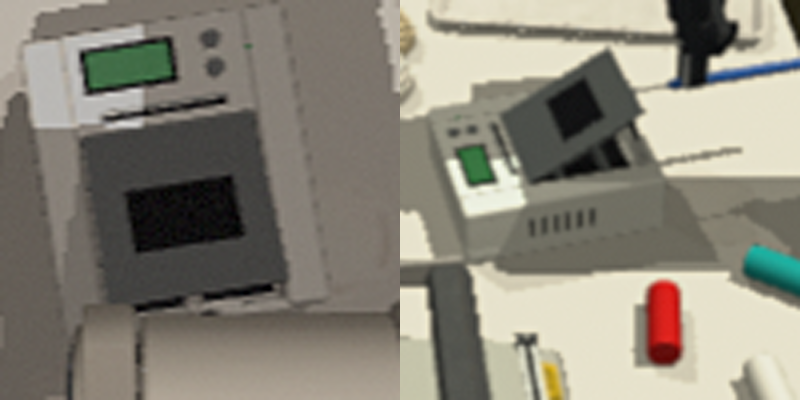

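The cover, front edge at crop (195,295) in the top view and (640,105) in the side view, is up on the blade at about 0.5 rad. I'll carry on along the arc.

Call:
send_rows:
  moves:
    - [[0.005,0.0009,0.0075,0,0,0,-1],[0.005,0.0009,0.0075,0,0,0,-1],[0.0064,0.0011,0.0063,0,0,0,-1],[0.0064,0.0011,0.0063,0,0,0,-1],[0.0074,0.0013,0.0049,0,0,0,-1],[0.0074,0.0013,0.0049,0,0,0,-1],[0.0082,0.0014,0.0033,0,0,0,-1],[0.0082,0.0014,0.0033,0,0,0,-1],[0,0,0,0,0,0,-1]]

```text
clock: 11.5
eef_pos: [531.1, 27.5, 154.3]
tcp_rot: [-3.141, 0.002, -2.969]
contact_force: [-0.7, -0.3, -0.6]
opening: 0.075
grasp_force: 122.1
```

Call:
send_rows:
  moves:
    - [[0.0087,0.0015,0.0016,0,0,0,-1],[0.0087,0.0015,0.0016,0,0,0,-1],[0.0066,0.0012,0,0,0,0,-1],[0.0066,0.0012,0,0,0,0,-1],[0.0066,0.0012,-0.001,0,0,0,-1],[0.0066,0.0012,-0.001,0,0,0,-1],[0.0066,0.0012,-0.001,0,0,0,-1],[0,0,0,0,0,0,-1],[0,0,0,0,0,0,-1]]

```text
clock: 12.4
eef_pos: [579.7, 36.3, 153.8]
tcp_rot: [3.142, -0.0, -2.969]
contact_force: [-0.8, 0.6, -0.7]
opening: 0.072
grasp_force: 122.1
```

```bash
python3 - <<'E'
from h import *
t,s=grab("top","top4"),grab("side","side4")
c=lambda f,x,y,w,h,k: cv2.resize(f["img"][y:y+h,x:x+w,::-1],None,fx=k,fy=k,interpolation=cv2.INTER_CUBIC)
a=c(t,290,180,100,120,4);b=c(s,270,150,125,150,3.2)
cv2.imwrite("pics/l4.png",np.hstack([a,b]))
E
```

```text
(no output)
```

View pics/l4.png

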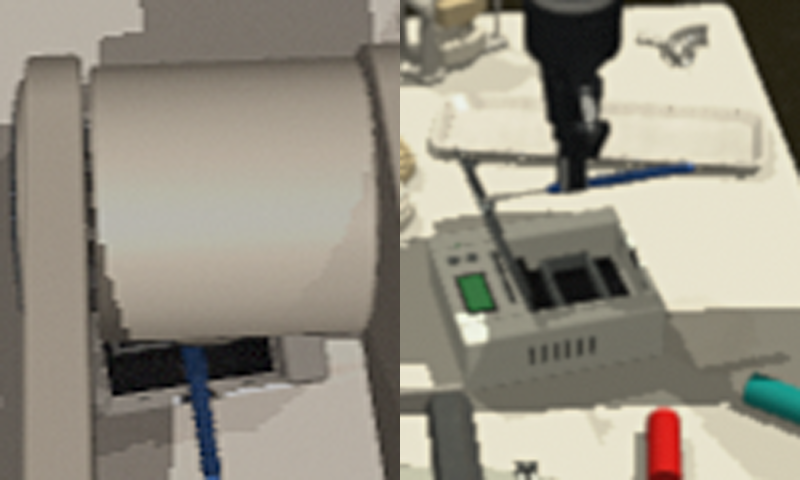

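The cover leans back past upright: side crop, from the hinge (525,300) to its edge (465,160). I'll withdraw and take the spatula back to its tray.

Call:
send_rows:
  moves:
    - [[-0.0246,-0.0043,0,0,0,0,-1],[-0.0246,-0.0043,0,0,0,0,-1],[-0.0246,-0.0043,0,0,0,0,-1],[-0.0246,-0.0043,0,0,0,0,-1],[0,0,0,0,0,0,-1]]

```text
clock: 13.0
eef_pos: [477.9, 18.6, 153.7]
tcp_rot: [3.141, -0.003, -2.97]
contact_force: [-0.4, -0.2, -0.0]
opening: 0.073
grasp_force: 122.1
```

Call:
send_rows:
  moves:
    - [[0.0041,-0.027,-0.004,0,0,-0.0363,-1],[0.0041,-0.027,-0.004,0,0,-0.0363,-1],[0.0041,-0.027,-0.004,0,0,-0.0363,-1],[0.0041,-0.027,-0.004,0,0,-0.0363,-1],[0.0041,-0.027,-0.004,0,0,-0.0363,-1],[0.0041,-0.027,-0.004,0,0,-0.0363,-1],[0.0041,-0.027,-0.004,0,0,-0.0363,-1],[0.0041,-0.027,-0.004,0,0,-0.0363,-1],[0.0041,-0.027,-0.004,0,0,-0.0363,-1],[0.0041,-0.027,-0.004,0,0,-0.0363,-1]]

```text
clock: 14.0
eef_pos: [523.1, -252.4, 113.9]
tcp_rot: [-3.141, 0.001, 2.949]
contact_force: [1.3, -0.1, 0.1]
opening: 0.07
grasp_force: 122.1
```

Call:
send_rows:
  moves:
    - [[0,0,-0.02,0,0,0,-1],[0,0,-0.02,0,0,0,-1],[0,0,-0.02,0,0,0,-1],[0,0,0,0,0,0,-1],[0,0,0,0,0,0,-1]]

```text
clock: 14.5
eef_pos: [522.8, -251.0, 54.1]
tcp_rot: [3.142, -0.0, 2.951]
contact_force: [0.3, 0.0, -0.7]
opening: 0.072
grasp_force: 122.1
```

```bash
python3 - <<'E'
from h import *
t,s=grab("top","top5"),grab("side","side5")
c=lambda f,x,y,w,h,k: cv2.resize(f["img"][y:y+h,x:x+w,::-1],None,fx=k,fy=k,interpolation=cv2.INTER_CUBIC)
a=c(t,290,180,100,120,4);b=c(s,270,150,125,150,3.2)
cv2.imwrite("pics/l5.png",np.hstack([a,b]))
E
```

```text
(no output)
```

View pics/l5.png

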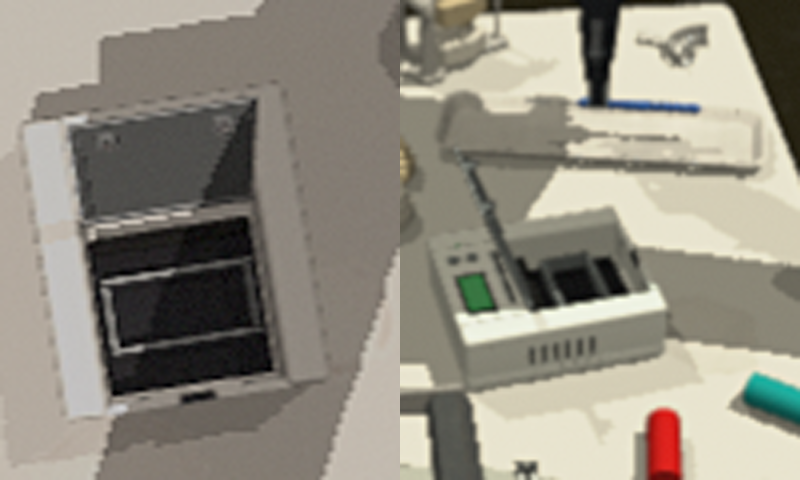

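The cover stays open by itself. The trough's rim shows in the top crop at about (102,280)–(262,330). Now lay the spatula down.

Call:
send_rows:
  moves:
    - [[0,0,-0.015,0,0,0,-1],[0,0,-0.01,0,0,0,-1],[0,0,-0.004,0,0,0,-1],[0,0,0,0,0,0,-1]]

```text
clock: 15.0
eef_pos: [522.0, -250.7, 24.1]
tcp_rot: [3.141, -0.001, 2.951]
contact_force: [-0.4, -0.6, -0.1]
opening: 0.07
grasp_force: 122.1
```

Call:
send_rows:
  moves:
    - [[0,0,-0.001,0,0,0,-1],[0,0,-0.001,0,0,0,-1],[0,0,0,0,0,0,-1]]

```text
clock: 15.3
eef_pos: [522.6, -251.0, 23.4]
tcp_rot: [-3.142, 0.0, 2.951]
contact_force: [-1.0, 1.1, 3.5]
opening: 0.073
grasp_force: 122.5
```

Call:
send_rows:
  moves:
    - [[0,0,0,0,0,0,-0.7],[0,0,0,0,0,0,-0.5],[0,0,0,0,0,0,-0.4],[0,0,0,0,0,0,-0.4],[0,0,0.01,0,0,0,-0.4],[0,0,0.02,0,0,0,-0.4],[0,0,0.04,0,0,0,-0.4],[0,0,0.05,0,0,0,-0.4],[0,0,0.05,0,0,0,-0.4],[0,0,0,0,0,0,-0.4]]
  grip_force: 20

```text
clock: 16.3
eef_pos: [526.1, -252.6, 200.9]
tcp_rot: [-3.139, 0.011, 2.951]
contact_force: [0.3, -0.8, -0.0]
opening: 0.3
grasp_force: 0.0
```

```bash
python3 - <<'E'
from h import *
t,s=grab("top","top6"),grab("side","side6")
c=lambda f,x,y,w,h,k: cv2.resize(f["img"][y:y+h,x:x+w,::-1],None,fx=k,fy=k,interpolation=cv2.INTER_CUBIC)
a=c(t,190,190,160,150,5)[:300,:]  # rows 190-250
b=c(t,310,240,50,40,6);d=c(t,190,280,60,40,6);e=c(s,370,290,40,50,6);g=c(s,290,140,110,60,4)
W=np.zeros((600,800,3),np.uint8)
W[0:240,0:300]=b;W[0:240,300:660]=d;W[240:540,0:240]=e;W[240:480,250:690]=g
cv2.imwrite("pics/l6.png",W)
E
```

```text
(no output)
```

View pics/l6.png

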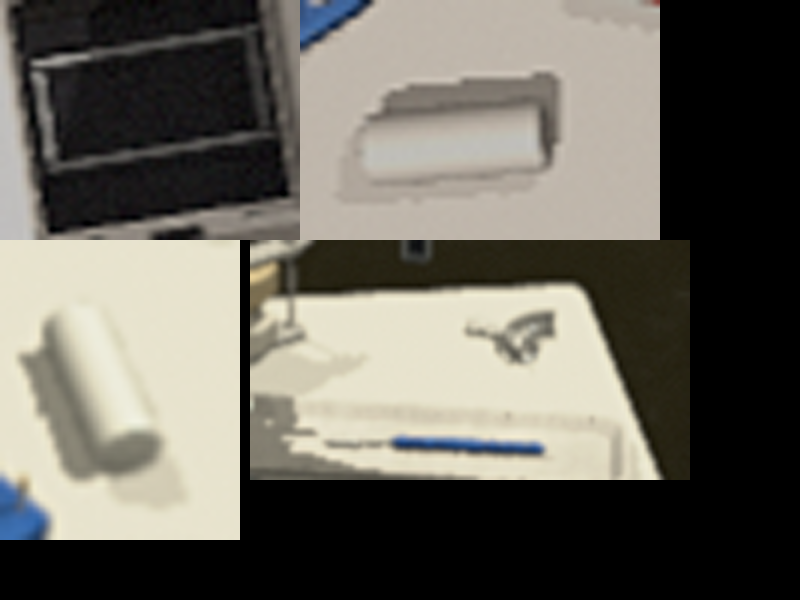

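```bash
python3 - <<'E'
from h import *
np.set_printoptions(precision=2,suppress=True)
t,s=load("top6"),load("side6")
B=lambda l:(np.array(l)+.5)/6-.5+[310,240]
D=lambda l:(np.array(l)+.5-[300,0])/6-.5+[190,280]
E=lambda l:(np.array(l)+.5-[0,240])/6-.5+[370,290]
q=plane(t,B([[38,64],[256,31],[268,135],[52,167]]),34);print("trough",q,q.mean(0))
v=q[0]-q[1]+q[3]-q[2];print("yaw",np.arctan2(-v[0],v[1]))
r=plane(t,D([[363,148.5],[545,134]]),14);print("roll top",r,r.mean(0));v=r[0]-r[1];print("yaw",np.arctan2(-v[0],v[1]))
r2=plane(s,E([[70,315],[129,452]]),14);print("roll side",r2,r2.mean(0));v=r2[1]-r2[0];print("yaw",np.arctan2(-v[0],v[1]))
print("tri c",tri(t,D([[454,141]]),s,E([[102,385]])))
# mask-based
for n,f,x0,x1,y0,y1 in(("top",t,195,240,285,325),("side",s,372,402,295,332)):
    g=f["img"][y0:y1,x0:x1]; h=cv2.cvtColor(g,cv2.COLOR_RGB2HSV); print(n,[tuple(g[i,j]) for i,j in((3,3),(18,20))])
E
```

```text
trough [[584.5   76.29  34.  ]
 [598.87  -6.13  34.  ]
 [559.48 -11.3   34.  ]
 [545.54  70.13  34.  ]] [572.1   32.25  34.  ]
yaw 0.17113106582123677
roll top [[454.97 340.84  14.  ]
 [462.14 270.93  14.  ]] [458.55 305.88  14.  ]
yaw 0.10213867757963253
roll side [[464.01 262.64  14.  ]
 [455.85 335.55  14.  ]] [459.93 299.1   14.  ]
yaw 0.11158712261462633
tri c [[459.54 304.75  18.26   1.38]]
top [(np.uint8(191), np.uint8(183), np.uint8(172)), (np.uint8(192), np.uint8(190), np.uint8(180))]
side [(np.uint8(231), np.uint8(227), np.uint8(206)), (np.uint8(223), np.uint8(219), np.uint8(194))]
```

The spatula lies flat and released in its tray (side inset, handle at (395–545, 445)). The trough is at (572.1, 32.3) with yaw 0.17, and the roll at (459, 304.5) with yaw 0.106. Go to the roll.

Call:
send_rows:
  moves:
    - [[-0.0053,0.0463,-0.002,0,0,-0.1062,0.0],[-0.0053,0.0463,-0.002,0,0,-0.1062,0.18],[-0.0053,0.0463,-0.002,0,0,-0.1062,0.18],[-0.0053,0.0463,-0.002,0,0,-0.1062,0.18],[-0.0053,0.0463,-0.002,0,0,-0.1062,0.18],[-0.0053,0.0463,-0.002,0,0,-0.1062,0.18],[-0.0053,0.0463,-0.002,0,0,-0.1062,0.18],[-0.0053,0.0463,-0.002,0,0,-0.1062,0.18],[-0.0053,0.0463,-0.002,0,0,-0.1062,0.18],[-0.0053,0.0463,-0.002,0,0,-0.1062,0.18]]

```text
clock: 17.4
eef_pos: [467.9, 213.5, 171.7]
tcp_rot: [-3.139, 0.0, 1.884]
contact_force: [1.6, -0.5, 0.3]
opening: 0.588
grasp_force: 0.0
```

Call:
send_rows:
  moves:
    - [[-0.0053,0.0463,-0.002,0,0,-0.1062,0.18],[-0.0053,0.0463,-0.002,0,0,-0.1062,0.18],[0,0,-0.04,0,0,0,0.18],[0,0,-0.04,0,0,0,0.18],[0,0,0,0,0,0,0.18],[0,0,0,0,0,0,0.18]]

```text
clock: 18.0
eef_pos: [457.9, 303.9, 88.2]
tcp_rot: [-3.138, 0.002, 1.676]
contact_force: [0.7, -0.8, -0.2]
opening: 0.589
grasp_force: 0.0
```

Call:
send_rows:
  moves:
    - [[0.001,0,-0.02,0,0,0,0.18],[0,0,-0.02,0,0,0,0.18],[0,0,-0.015,0,0,0,0.18],[0,0,-0.006,0,0,0,0.18],[0,0,0,0,0,0,0.18]]

```text
clock: 18.5
eef_pos: [460.0, 304.5, 28.2]
tcp_rot: [-3.141, 0.0, 1.676]
contact_force: [-0.2, -0.0, -0.3]
opening: 0.591
grasp_force: 0.0
```

Call:
send_rows:
  moves:
    - [[0,0,0,0,0,0,0.0],[0,0,0,0,0,0,-0.2],[0,0,0,0,0,0,-0.4],[0,0,0,0,0,0,-0.6],[0,0,0,0,0,0,-0.6],[0,0,0,0,0,0,-0.6]]
  grip_force: 30

```text
clock: 19.1
eef_pos: [460.4, 305.0, 28.9]
tcp_rot: [3.14, -0.001, 1.676]
contact_force: [0.6, -0.8, 6.4]
opening: 0.321
grasp_force: 30.2
```

Call:
send_rows:
  moves:
    - [[0,0,0.02,0,0,0,-0.6],[0,0,0.03,0,0,0,-0.6],[0,0,0.04,0,0,0,-0.6],[0,0,0.03,0,0,0,-0.6],[0,0,0,0,0,0,-0.6]]

```text
clock: 19.6
eef_pos: [462.1, 306.2, 152.5]
tcp_rot: [3.135, -0.003, 1.676]
contact_force: [0.4, -0.7, -0.2]
opening: 0.317
grasp_force: 29.7
```

Call:
send_rows:
  moves:
    - [[0.0112,-0.0272,0,0,0,0.0065,-0.6],[0.0112,-0.0272,0,0,0,0.0065,-0.6],[0.0112,-0.0272,0,0,0,0.0065,-0.6],[0.0112,-0.0272,0,0,0,0.0065,-0.6],[0.0112,-0.0272,0,0,0,0.0065,-0.6],[0.0112,-0.0272,0,0,0,0.0065,-0.6],[0.0112,-0.0272,0,0,0,0.0065,-0.6],[0.0112,-0.0272,0,0,0,0.0065,-0.6],[0.0112,-0.0272,0,0,0,0.0065,-0.6],[0.0112,-0.0272,0,0,0,0.0065,-0.6]]

```text
clock: 20.6
eef_pos: [571.8, 31.5, 147.3]
tcp_rot: [-3.141, -0.0, 1.742]
contact_force: [0.6, 0.5, 0.6]
opening: 0.321
grasp_force: 29.7
```

Call:
send_rows:
  moves:
    - [[0,0,-0.02,0,0,0,-0.6],[0,0,-0.02,0,0,0,-0.6],[0,0,0,0,0,0,-0.6],[0,0,0,0,0,0,-0.6],[0,0,0,0,0,0,-0.6]]

```text
clock: 21.1
eef_pos: [572.3, 32.9, 108.7]
tcp_rot: [3.141, 0.0, 1.742]
contact_force: [-0.4, 0.4, 0.4]
opening: 0.314
grasp_force: 29.7
```

```bash
python3 - <<'E'
from h import *
from rig import sense
np.set_printoptions(precision=1,suppress=True)
x=sense();print(x["eef_pos"],x["tcp_rot"],x["contact_force"])
s=grab("side","side7");T=x["eef_pos"]
# bright roll near end: expected around
c=T-[0,0,15];u=np.array([-np.sin(.171),np.cos(.171),0])
e=proj(s,[c+34*u,c,c-34*u]);print("expected ends",e)
x0,y0=e.min(0).astype(int)-18;x1,y1=e.max(0).astype(int)+18
g=s["img"][y0:y1,x0:x1].astype(int)
print(x0,y0); 
for r in g[::1]: print("".join("#" if (v.min()>150) else "+" if v.min()>100 else "." for v in r))
E
```

```text
[572.3  32.9 108.7] [3.1 0.  1.7] [-0.4  0.4  0.4]
expected ends [[329.8 228.7]
 [326.2 221.2]
 [322.7 214.1]]
304 196
......+####+.....................###+......
......+####+....................+##+.......
.......++++.....................+##........
.................................++........
...........................................
+.......+++................................
#+.....+###+........++++++.................
##......###+........######+...............+
##+.....+##+.......+#######+.............+#
###.......+........########+............+##
####..............+########+............+##
####+.............+#######+.........++++###
#####.............########+.......+########
#####+............########+......+#########
######+...........++++####+......##########
#######...+.......+++++###+......##########
########+##+......++++++##+......##########
############......++++++##+......##########
############.......++++++#+......##########
###########+.......+++++++.......##########
##++++++++++.......+++++++.......##########
+++++++++++........++++++.......+##########
++++++++++++.
[... 518 characters left out ...]
....+................................###
.......+................................+##
.......+................................+##
...................................+.....+#
...................................++....++
...........................+.......+++....+
+..........................+........++....+
+...................................+++....
++...................................++....
.+...................................+++...
.++...................................++...
..+...................................+++..
..++..................................+++++
..++..................................+++++
+.+++............................++++++++++
+++++................++++..++++++++++++++++
```

```bash
python3 - <<'E'
from h import *
s=load("side7");b=load("side6")
for y in range(200,242,2): print(y-196,[ "%d,%d,%d"%tuple(s["img"][y,x]) for x in range(320,336,2)])
E
```

```text
4 ['20,21,20', '18,20,20', '37,36,33', '90,88,78', '89,87,76', '69,66,60', '14,16,15', '19,20,21']
6 ['21,22,20', '21,22,21', '163,158,139', '136,132,117', '134,130,114', '94,92,81', '18,18,19', '22,23,23']
8 ['17,19,19', '53,52,47', '218,211,186', '234,229,205', '235,231,207', '203,196,173', '42,42,38', '18,19,19']
10 ['15,16,16', '140,135,120', '235,231,208', '233,229,208', '235,231,210', '207,201,176', '44,42,37', '22,22,21']
12 ['15,16,17', '180,175,154', '235,231,208', '234,230,209', '235,231,210', '150,145,128', '10,11,13', '17,15,18']
14 ['20,22,20', '147,144,127', '163,159,140', '202,196,173', '237,233,211', '151,146,128', '32,33,32', '51,52,50']
16 ['34,35,34', '129,127,112', '143,139,123', '129,125,111', '223,215,191', '152,147,130', '28,29,28', '73,73,69']
18 ['73,73,68', '114,112,99', '149,146,129', '132,129,114', '166,161,143', '141,137,120', '30,31,28', '67,69,66']
20 ['73,74,70', '112,110,98', '153,150,132', '143,140,124', '125,122,109', '74,72,63', '31,31,30', '66,67,63']
22 ['75,76,70', '93,92,82', '129,126,112', '144,140,124', '136,133,118', '87,85,76', '34,33,32', 
[... 485 characters left out ...]
110,108,96', '106,103,92', '111,109,96', '110,107,95', '109,107,94', '110,106,95', '112,110,98']
34 ['77,78,71', '63,65,60', '74,74,67', '110,108,95', '109,107,95', '108,105,92', '101,98,87', '58,58,51']
36 ['55,57,54', '56,57,53', '54,56,52', '68,69,62', '78,77,69', '81,81,75', '32,32,30', '5,8,9']
38 ['37,38,35', '28,29,27', '21,21,20', '17,16,16', '33,35,33', '80,82,77', '56,58,54', '19,19,20']
40 ['14,13,12', '12,13,13', '13,12,13', '18,16,16', '23,24,23', '69,72,66', '95,98,92', '29,30,31']
42 ['15,13,15', '17,19,18', '18,19,17', '17,17,17', '17,17,17', '37,38,35', '94,96,90', '47,48,45']
44 ['22,23,22', '18,16,17', '17,20,19', '16,18,16', '19,19,19', '27,27,26', '50,51,47', '47,48,45']
```

```bash
python3 - <<'E'
from h import *
s=load("side7");T=np.array([572.3,32.9,108.7]);c=T-[0,0,15];u=np.array([-np.sin(.171),np.cos(.171),0]);v=np.array([np.cos(.171),np.sin(.171),0])
a=np.linspace(0,2*np.pi,60)[:,None];d=14*(np.cos(a)*v+np.sin(a)*np.array([0,0,1]))
for dy in(0,-4,-8): 
  n=proj(s,c+(34+dy)*u+d);f=proj(s,c+(dy-34)*u+d);print(dy,"near rows",n[:,1].min()-196,n[:,1].max()-196,"cols",n[:,0].min(),n[:,0].max(),"far top",f[:,1].min()-196)
E
```

```text
0 near rows 28.219663397401206 37.03124787106367 cols 324.58073376191123 334.9646583594275 far top 13.72550813335107
-4 near rows 27.33179485974179 36.13238640768313 cols 324.160992078237 334.5203431538141 far top 12.911091920051547
-8 near rows 26.448514016696606 35.23808553264462 cols 323.7433951358371 334.07827361156035 far top 12.100749952063097
```

The roll sits in the gripper as expected. Lower it.

Call:
send_rows:
  moves:
    - [[0,0.0005,-0.015,0,0,0,-0.6],[0,0,-0.015,0,0,0,-0.6],[0,0,-0.01,0,0,0,-0.6],[0,0,-0.006,0,0,0,-0.6],[0,0,0,0,0,0,-0.6]]

```text
clock: 21.65
eef_pos: [571.0, 33.1, 60.6]
tcp_rot: [-3.139, -0.0, 1.741]
contact_force: [-0.5, -1.1, -0.0]
opening: 0.323
grasp_force: 29.7
```

Call:
send_rows:
  moves:
    - [[0,0,-0.005,0,0,0,-0.6],[0,0,-0.003,0,0,0,-0.6],[0,0,0,0,0,0,-0.6]]

```text
clock: 21.95
eef_pos: [571.8, 33.1, 53.7]
tcp_rot: [-3.141, -0.0, 1.741]
contact_force: [0.6, -0.3, 0.2]
opening: 0.324
grasp_force: 29.7
```

Call:
send_rows:
  moves:
    - [[0,0,-0.002,0,0,0,-0.6],[0,0,0,0,0,0,-0.6]]

```text
clock: 22.15
eef_pos: [571.9, 33.1, 52.0]
tcp_rot: [3.142, 0.0, 1.741]
contact_force: [0.1, -0.2, -0.7]
opening: 0.319
grasp_force: 29.7
```

Call:
send_rows:
  moves:
    - [[0,0,0,0,0,0,-0.25],[0,0,0,0,0,0,-0.1],[0,0,0,0,0,0,0.0],[0,0,0,0,0,0,0.0],[0,0,0,0,0,0,0.0]]

```text
clock: 22.65
eef_pos: [571.9, 33.1, 52.0]
tcp_rot: [3.142, 0.0, 1.741]
contact_force: [0.9, 0.6, -0.1]
opening: 0.5
grasp_force: 0.0
```

Call:
send_rows:
  moves:
    - [[0,0,0.01,0,0,0,0.0],[0,0,0.02,0,0,0,0.0],[0,0,0.04,0,0,0,0.0],[0,0,0.05,0,0,0,0.0],[-0.03,0,0.04,0,0,0,0.0],[-0.05,0,0,0,0,0,0.0],[-0.05,0,0,0,0,0,0.0],[-0.05,0,0,0,0,0,0.0],[0,0,0,0,0,0,0.0],[0,0,0,0,0,0,0.0]]

```text
clock: 23.65
eef_pos: [391.6, 33.2, 212.9]
tcp_rot: [3.14, 0.0, 1.742]
contact_force: [0.6, 0.1, -0.1]
opening: 0.503
grasp_force: 0.0
```

Call:
send_rows:
  moves:
    - [[-0.01,0.05,0,0,0,0,0.0],[0,0.05,0,0,0,0,0.0],[0,0.05,0,0,0,0,0.0],[0,0.05,0,0,0,0,0.0],[0,0.05,0,0,0,0,0.0],[0,0.05,0,0,0,0,0.0],[0,0,0,0,0,0,0.0],[0,0,0,0,0,0,0.0]]

```text
clock: 24.45
eef_pos: [382.7, 333.9, 211.8]
tcp_rot: [3.141, 0.0, 1.744]
contact_force: [0.7, 0.1, -0.3]
opening: 0.501
grasp_force: 0.0
```

```bash
python3 - <<'E'
from h import *
from rig import sense
np.set_printoptions(precision=1,suppress=True)
t,s=grab("top","top8"),grab("side","side8");print(sense()["eef_pos"])
g=t["img"];h=cv2.cvtColor(g,cv2.COLOR_RGB2HSV)
x0,y0=308,225
for r in g[y0:290,x0:375].astype(int): print("".join("#" if v.min()>150 else "+" if v.min()>80 else "-" if v.min()>40 else "." for v in r))
m=(h[...,0]>100)&(h[...,0]<125)&(h[...,1]>120)&(h[...,2]>60)
for b in blobs(m): print(b[0],b[1])
c=np.array([572.1,32.3,34.]);u=np.array([-np.sin(.171),np.cos(.171),0]);print("expected roll ends px",proj(t,[c+34*u,c-34*u])-[x0,y0])
E
```

```text
[382.4 331.8 211.8]
#+-------------------------------------------+##########++#########
#+-------------------------------------------+##########++#########
++-------------------------------------------+##########++#########
#+------------------------------------------+++#########++#########
##-----------------------------------++++++++++##########++########
##----------------------------+++++++++++++++++##########++########
##+---------------------+++++++++++++########++##########++########
##+---------------+++++++++++++######++++++++++##########++########
#++--------++++++++++++++######++++++++++++++++##########++########
##+---++++++++++++######++++++++++++++---...++++#########+++#######
#+++++++++++######++++++++++++++---.........++-+##########++#######
#+-+++######+++++++++++++----...............++++##########++#######
#++++#+++++++++++++---......................++++##########++#######
#+++##+++++++---............................++++##########++#######
##++++----..................................-+++##########++#######
##++-........................................++++#########++
[... 3012 characters left out ...]
+++++++++++++++++++++++++++++++++++++++++++++++++++++++
+++++++++++++++++++++++++++++++++++++++++++++++++++++++++++++++++++
+++++++++++++++++++++++++++++++++++++++++++++++++++++++++++++++++++
+++++++++++++++++++++++++++++++++++++++++++++++++++++++++++++++++++
+++++++++++++++++++++++++++++++++++++++++++++++++++++++++++++++++++
64.0 ((6.500000476837158, 296.5000305175781), (16.54690170288086, 5.813776969909668), 26.56505012512207)
137.0 ((452.90386962890625, 298.98077392578125), (3.7262065410614014, 52.951351165771484), 11.309932708740234)
302.5 ((187.9195098876953, 273.8756408691406), (24.79201316833496, 15.803674697875977), 57.094757080078125)
expected roll ends px [[12.4 33.3]
 [41.9 28.9]]
```

The roll lies inside the trough, its ends at the expected pixels. The cover is open, and the spatula is back where it started.

```bash
python3 -c "from rig import sign_off; print(sign_off())"
```

```text
the job is handed in; nothing more can be done
None
```

The job is handed in (the verdict wasn't shown): I prised the cover up with the spatula and swung it over so it stays open, laid the spatula flat in its tray again, and set the white paper roll in the trough.

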